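# Mix a chambered slide and hold it flush on a tilted view box

### The job

Pick up the chambered slide with the red lid by its sides and, holding it level and centred on the vortex mixer's rubber head, press the head fully down with it for two seconds to mix the wells. Then carry it to the tilted view box, which faces the reader across the bench, and bring it gently down onto the lit glass, matching the slope until you feel the whole underside sit flush, all of it inside the lit area. Finish while holding it there for reading: still in the grip, pressed lightly on the glass, fingers off the glass, lid up all along and everything else left where it was.

Things in the scene. Friction and masses are not known exactly. Their poses are not given: they have to be found in the camera images.
- slide_red: RED-lidded chambered slide, 30 g, lid up on the tray: glass 76 x 26 x 2, on it a clear eight-well chamber (56 x 25, from 2 to 13 above the underside) and a red lid (55 x 24, from 13 to 16). Origin: centre of the flat underside; x lengthwise (chamber centred 6 towards +x, white frosted end at -x), z up. Grip it across y by the chamber, tips 5 above the underside; 30 N is safe
- tray: shallow aluminium tray, 125 x 175, floor 3 thick (the slides lie on it, underside 3 above the bench), rim 5 high; fixed. The two slides lie side by side on it, about 80 apart along its y, roughly along its x. Which lies where changes. Origin: centre of its underside
- mixer: touch-start vortex mixer: white housing 150 (x) x 112 (y), 92 high, fixed to the bench, with a black collar (radius 30) up to 100 and the round rubber platform head above it. Origin: centre of its underside
- mixer_head (a joint): how far the mixer's sprung platform head is pressed down: 0 at rest, 0.005 m fully down, against a firm stop. It starts to move at about 3 N and is fully down at about 8 N; more force does not move it further
- head_top (a point): centre of the top of the mixer's flat round rubber platform head (diameter 76, black); 128 above the bench at rest, it sinks straight down by up to 5 when pressed
- viewer: the grey base and yoke of the view box, base 150 (x) x 214 (y) x 12, two upright cheeks at the +y and -y ends with black knobs on the pivot axis 80 above the bench; 238 wide over the knobs; fixed to the bench. Origin: centre of its underside; z up. The viewer and tray may be on either side of the mixer
- view_panel: tilting lit panel of the view box, white housing 130 x 196 x 24 in the yoke. Origin: on its pivot axis; y along that axis, x up the slope (towards the robot, give or take the yaw), z square to its face. Its tilt differs every time, 10 to 28 degrees, low edge away from the robot; stiff friction pivots keep it there, pushes of 25 N do not shift it
- view_face (a point): centre of the face of the panel's white lit glass, 110 (along x, up the slope) x 172 (along y), standing 2 proud of the housing. Axes as the panel's: z square to the glass, outwards
- slide_blue: a second chambered slide of the same make with a blue lid, on the same tray; bystander. Origin: centre of its underside
- timer: white lab timer, 62 x 66 x 16, lying flat on the bench; bystander. Origin: centre of its underside
- dropper_green: white dropper bottle with a green cap, diameter 28, 62 high, standing; bystander. Origin: centre of its underside
- dropper_yellow: white dropper bottle with a yellow cap, diameter 28, 62 high, standing; bystander. Origin: centre of its underside
- tube_rack: orange rack of small capped tubes, 70 x 180 x 70; bystander. Origin: centre of its underside
- jar: amber jar with a white lid, diameter 60, 75 high; bystander. Origin: centre of its underside
- slide_corner0 (a point): corner of the red slide's underside at its own +x, +y (38 along x and 13 along y from its origin)
- slide_corner1 (a point): corner of the red slide's underside at its own +x, -y (38 along x and 13 along y from its origin)
- slide_corner2 (a point): corner of the red slide's underside at its own -x, +y (38 along x and 13 along y from its origin)
- slide_corner3 (a point): corner of the red slide's underside at its own -x, -y (38 along x and 13 along y from its origin)
- panel_edge (a point): middle of the upper edge of the panel's lit glass, 55 mm up the slope from the face's centre; it shows if the panel is pushed out of its tilt
Not all that is in view belongs to the job. Of the things that look like the slide_red, the larger one is meant.

How it is judged:
On the way:
1. the red-lidded slide, held level in the grip and centred on the mixer head, presses it fully down and keeps it there (value of joint mixer_head above 0.0044 m and contact force between slide_red and mixer above 4 N and contact force between slide_red and the fingers above 2 N and contact force between the fingers and mixer below 1 N and horizontal distance between slide_red and head_top below 0.015 m and angle between slide_red's own z axis and vertical below 0.14 rad), for 1.5 s.
At the end, for the whole second after the job is handed in: Red-lidded slide still gripped by its sides (over 2 N), underside on the lit glass within 2 mm and 2 degrees of flush, all four corners inside the lit area, pressing on the panel with 1 to 20 N, fingers not pressing on the panel (under 0.5 N), still (under 10 mm/s); the mixer head has sprung back (angle between the z axis of slide_red and the z axis of view_face, either way round below 0.035 rad and z of slide_red in the frame of view_face between -0.002 and 0.002 m and contact force between slide_red and view_panel between 1 and 20 N and contact force between slide_red and the fingers above 2 N and z of the grasp point in the frame of slide_red below 0.032 m and contact force between the fingers and view_panel below 0.5 N and x of slide_corner0 in the frame of view_face between -0.055 and 0.055 m and y of slide_corner0 in the frame of view_face between -0.086 and 0.086 m and x of slide_corner1 in the frame of view_face between -0.055 and 0.055 m and y of slide_corner1 in the frame of view_face between -0.086 and 0.086 m and x of slide_corner2 in the frame of view_face between -0.055 and 0.055 m and y of slide_corner2 in the frame of view_face between -0.086 and 0.086 m and x of slide_corner3 in the frame of view_face between -0.055 and 0.055 m and y of slide_corner3 in the frame of view_face between -0.086 and 0.086 m and linear speed of slide_red below 0.01 m/s and value of joint mixer_head below 0.001 m); the arm keeps its last pose, push and grip.
It fails at once if the red-lidded slide is tipped more than 50 degrees (angle between slide_red's own z axis and vertical above 0.87 rad).
It fails at once if the slide is pressed on the glass with more than 40 N (contact force between slide_red and view_panel above 40 N).
It fails at once if the panel is pushed out of its set tilt (its glass moves more than 4 mm) (distance of panel_edge from where it was at the start of the episode above 0.004 m).
It fails at once if a bystander is moved by more than 15 mm (distance of any of slide_blue, timer, dropper_green, dropper_yellow, tube_rack, jar from where it was at the start of the episode above 0.015 m).
It also fails if it takes over 64 s, if anything falls off the work surface, if the arm or the gripper's body presses on something with over 40 N, if the wrist force passes 120 N, or if a joint passes its speed limit or range.

### The arm

A 6-joint arm with a two-finger parallel gripper is mounted at the origin on the work surface. World frame = base frame: x ahead of the robot, y to its left, z up, the work surface at z = 0. Lengths are in m, angles in rad, forces in N, time in s.
With the tool pointing down it reaches from about 0.35 to 0.775 m from the base axis. Payload 7.3 kg.
Tool frame: the origin (TCP) lies at the centre of the arm's flange, where the gripper is bolted on; the fingertips stand 178 mm ahead of it and the grasp point (between the pads) lies 159 mm ahead of it; z points along the fingers, y is the line along which they close (so a half turn about z gives the same grasp; the last joint's range is limited). The gripper opens to 92 mm and grips with 3 to 60 N. Pads are 19 mm wide; open, the fingers measure 130 mm over their backs; the gripper's body (75 mm by 190 mm) begins 47 mm behind the grasp point.
Start: joints at [-1.354, 0.342, 1.524, -0, 1.275, -0.146], TCP at [0.186, -0.491, 0.405] pointing down, gripper open.
Joint ranges: [-2.53, 2.53], [-0.77, 2.02], [0.04, 2.7], [-1, 4.14], [0.28, 2.66], [-3.11, 3.11]. Speed limits (rad/s): [2.57, 2.57, 3.14, 3.14, 3.14, 3.14].

### API

Orientations are given as [roll, pitch, yaw] about the fixed x, y, z axes, in that order (R = Rz(yaw) Ry(pitch) Rx(roll)).
In Python, from cell import robot gives the robot as it stands.
- The arm moves only by the shell command python3 -m pendant FILE [OPENING] [FORCE], which reads ROWS from the file FILE. ROWS is a JSON object whose key "motion" holds a list of rows, 1 to 8 of them, each of 6 numbers: dx, dy, dz in m, then a rotation vector rx, ry, rz in rad; each row shifts and turns the commanded pose from where the row before left it, along the tool's axes as they then stand; what a row does not reach is not made up. A row lasts 1/12 s, in which the tool goes at most 0.0417 m and 0.125 rad, less where a joint would pass 70% of its speed; a pose out of reach is approached as far as the arm can. OPENING is the finger opening in m, set as the command begins (- or left out keeps the last). The fingers move at their own pace and stop on an object; FORCE is the grip in N (left out, the last holds). Time passes only in rows, so rows that do not move let the fingers close. It prints the time, the measured TCP pose, the force, the opening and the grip force at its end. Input that does not fit is refused with a message, and nothing moves.
- robot.observe(): the state, without advancing time (a new reading comes with each control period).
- robot.read_camera(name): name is "scene" or "top"; returns a dict with "image" (384x512x3 uint8, red, green, blue), "fx", "fy", "cx", "cy" (pixels), "pose" (4x4, takes a point from camera to world coordinates). Camera axes: x right, y down, z forward; pixel columns grow to the right and rows downward; lengths in m; the calibration is good to about 2 mm. A picture is of the moment at which its call begins. There is no depth.
- robot.hand_in(): hands the job in; it is judged then, once.
The state is a dict: "time": time; "qpos": joint angles; "qvel": joint speeds; "joint_efforts": joint torques, N m; "tool_pos": TCP position; "tool_rot": TCP orientation; "contact_force": force on the tool from outside, world axes, zero at the start; "torque": the same for the moment, N m; "opening": finger opening in m; "grip_force": force on a finger pad.
Only numpy, scipy, OpenCV 4.12 (cv2) and the standard library are available. Lean on these libraries where they do the work, as an engineer would, in place of code of your own. Each camera call takes 0.05 s, during which the arm holds its last target. There are 200 camera calls.

## Working session

There is one attempt and no reset: what is moved stays moved. The work goes in short steps, Python scripts to look and compute and a shell command to move; the robot and the scene stay as the last step left them, time stands still between calls to the robot, and variables do not carry over. Pictures are saved under pics/ and viewed, at most 10 in all, crops included, and the job is handed in when it is done.

```bash
ls; mkdir -p pics
python3 - <<'E'
from cell import robot
import cv2,numpy as np
for n in("scene","top"):
    c=robot.read_camera(n);cv2.imwrite(f"pics/{n}0.png",cv2.resize(c["image"][:,:,::-1],(800,600),interpolation=cv2.INTER_CUBIC))
    np.savez(f"{n}0.npz",**c)
    print(n,c["fx"],c["fy"],c["cx"],c["cy"],np.round(c["pose"],4).tolist())
print(robot.observe())
E
```

```text
pics
scene 416.3514192291777 416.3514192291777 261.087953491029 194.28457286124817 [[-0.4729, 0.7534, -0.457, 1.1183], [0.8811, 0.4073, -0.2404, 0.3322], [0.005, -0.5163, -0.8564, 1.0245], [0.0, 0.0, 0.0, 1.0]]
top 423.88521513252334 423.88521513252334 256.08250395696257 194.04113791098976 [[0.002, -0.9969, 0.0783, 0.5136], [-0.9998, -0.0034, -0.0177, 0.0706], [0.018, -0.0782, -0.9968, 1.1705], [0.0, 0.0, 0.0, 1.0]]
{'time': 0.1, 'qpos': array([-1.35399195e+00,  3.42647529e-01,  1.52488682e+00, -2.69194094e-05,
        1.27543366e+00, -1.45987701e-01]), 'qvel': array([ 9.31324667e-04, -2.34633745e-03, -2.35101463e-03, -5.65582144e-05,
        1.33460569e-03, -1.06470934e-03]), 'joint_efforts': array([ 1.57555965e-03, -4.32004416e+01, -2.44694871e+01,  7.18942448e-02,
        5.26432588e-02, -2.73956039e-05]), 'tool_pos': array([ 0.18631331, -0.49070401,  0.40412927]), 'tool_rot': array([-3.14022818e+00, -1.74603223e-04,  3.62799814e-01]), 'contact_force': array([-0.13600164, -0.63783094, -0.35367407]), 'torque': array([0.00314488, 0.02409769, 0.00881098]), 'grip_force': 0.0, 'opening': 0.09197693273182901}
```

View pics/scene0.png

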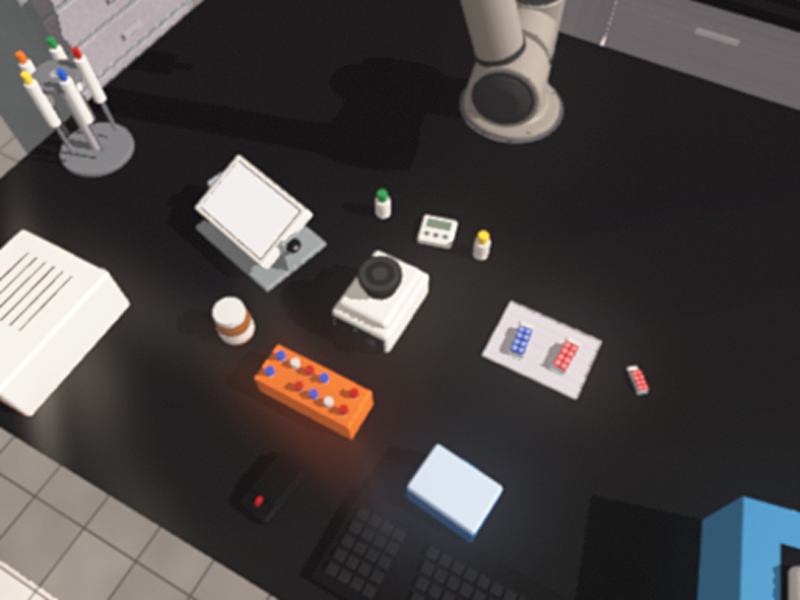

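View pics/top0.png

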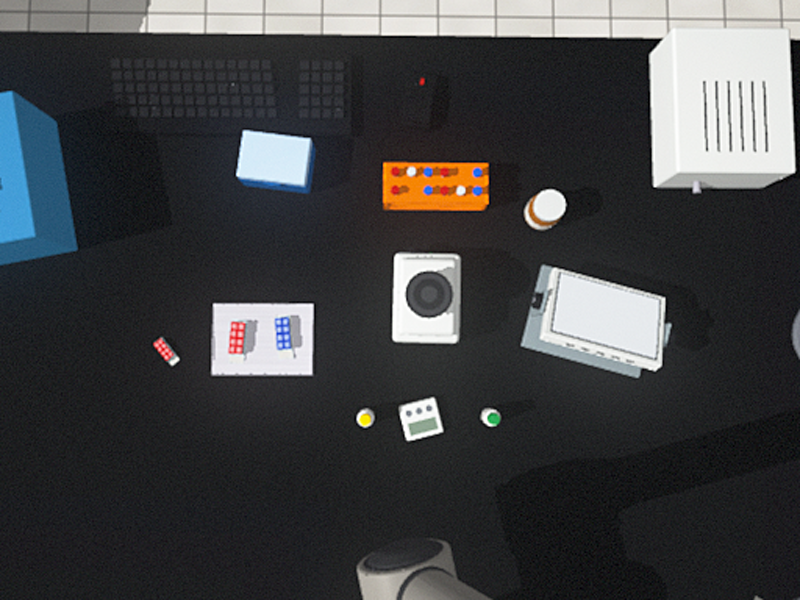

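The scene view shows the tray at (540,350) with the blue slide at (521,340) and the large red at (566,355). The small red decoy is off-tray at (638,380), the mixer head at (380,277) and the panel at (253,210). In the top view the red slide is at (237,338), the head at (429,294) and the panel at (608,318). Next I'll take close crops.

Run:
```python
import cv2,numpy as np
S=np.load("scene0.npz")["image"][:,:,::-1];T=np.load("top0.npz")["image"][:,:,::-1]
def crop(I,u,v,w,h,W=400,H=300): return cv2.resize(I[v:v+h,u:u+w],(W,H),interpolation=cv2.INTER_NEAREST)
a=np.hstack([crop(T,130,185,80,60),crop(S,305,185,80,60)])       # 5x
b=np.hstack([crop(T,330,165,100,75),crop(S,120,95,100,75)])       # 4x
cv2.imwrite("pics/crops.png",np.vstack([a,b]))
```

```text
(no output)
```

View pics/crops.png

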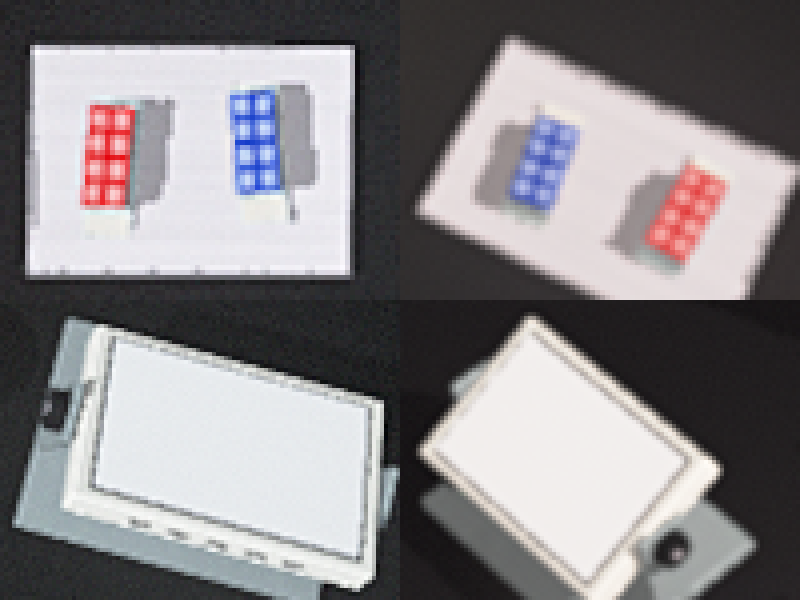

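```bash
cat > geo.py <<'E'
import cv2,numpy as np
from scipy.optimize import least_squares
from scipy.spatial.transform import Rotation as Ro
C={n:np.load(f"{n}0.npz") for n in("scene","top")}
def proj(c,P):
    M=np.linalg.inv(c["pose"]);q=np.atleast_2d(P)@M[:3,:3].T+M[:3,3]
    return np.c_[c["fx"]*q[:,0]/q[:,2]+c["cx"],c["fy"]*q[:,1]/q[:,2]+c["cy"]]
def ray(c,uv,z):
    d=c["pose"][:3,:3]@[(uv[0]-c["cx"])/c["fx"],(uv[1]-c["cy"])/c["fy"],1];o=c["pose"][:3,3]
    return o+d*(z-o[2])/d[2]
def tri(a,b):
    r=least_squares(lambda P:np.r_[proj(C["scene"],P)[0]-a,proj(C["top"],P)[0]-b],[.6,0,.05]);return r.x,r.fun
E
python3 - <<'E'
from geo import *
def blob(n,box,f,k=8):
    u,v,w,h=box;I=cv2.resize(C[n]["image"][v:v+h,u:u+w],None,fx=k,fy=k,interpolation=cv2.INTER_CUBIC).astype(int)
    m=f(I).astype(np.uint8);m=cv2.morphologyEx(m,cv2.MORPH_CLOSE,np.ones((k,k)))
    L=max(cv2.findContours(m,0,1)[0],key=cv2.contourArea)
    return (L[:,0,:]+.5)/k-.5+[u,v]
red=lambda I:(I[...,0]-I[...,2]>50)
for name,f in(("red",red),("blue",lambda I:I[...,2]-I[...,0]>50)):
    cs={};R={}
    for n,b in(("top",(130,185,80,60)),("scene",(305,185,80,60))):
        k=blob(n,b,f);M=cv2.moments(k.astype(np.float32));cs[n]=np.array([M["m10"],M["m01"]])/M["m00"]
        B=cv2.boxPoints(cv2.minAreaRect(k.astype(np.float32)));W=np.array([ray(C[n],p,.019)for p in B])
        # yaw via rect fitted in world at z=.019
        kw=np.array([ray(C[n],p,.019)[:2]for p in k],np.float32)*1000;r=cv2.minAreaRect(kw);R[n]=r
        print(name,n,cs[n],"world@19",ray(C[n],cs[n],.019).round(4),np.round(r[1],1),round(r[2],1))
    print("tri",tri(cs["scene"],cs["top"]))
# glass
Q={}
for n,b in(("top",(330,165,100,75)),("scene",(120,95,100,75))):
    k=blob(n,b,lambda I:I.mean(2)>190 if 0 else (I.min(2)>205),8) if 0 else None
    u,v,w,h=b;I=cv2.resize(cv2.cvtColor(C[n]["image"][v:v+h,u:u+w],cv2.COLOR_RGB2GRAY),None,fx=8,fy=8,interpolation=cv2.INTER_CUBIC)
    s=(390,340) if n=="top" else (320,260)
    lev=int(I[s[1],s[0]]);m=(I>lev-22).astype(np.uint8);_,lab=cv2.connectedComponents(m,connectivity=4)
    K=max(cv2.findContours((lab==lab[s[1],s[0]]).astype(np.uint8),0,1)[0],key=cv2.contourArea)
    H=cv2.approxPolyDP(cv2.convexHull(K),20,True)[:,0]
    print(n,lev,len(H),cv2.contourArea(K)/64)
    pts=(K[:,0]).astype(float);L=[]
    for i in range(4):
        a,c=H[i].astype(float),H[(i+1)%4].astype(float);d=(c-a)/np.linalg.norm(c-a);t=(pts-a)@d;e=abs((pts-a)@[-d[1],d[0]])
        s_=pts[(e<8)&(t>20)&(t<np.linalg.norm(c-a)-20)];x=cv2.fitLine(s_.astype(np.float32),cv2.DIST_HUBER,0,.01,.01).ravel();L.append(x)
    q=[]
    for i in range(4):
        a,c=L[i-1],L[i];t=np.linalg.solve(np.c_[a[:2],-c[:2]],c[2:]-a[2:]);q.append((a[2:]+t[0]*a[:2]+.5)/8-.5+[u,v])
    Q[n]=np.array(q);print(Q[n].round(1).tolist())
c0=np.array([[-1,-1],[-1,1],[1,1],[1,-1]])*[.055,.086]
def model(p):
    R=Ro.from_euler("zy",p[3:5]).as_matrix();return p[:3]+np.c_[c0,np.zeros(4)]*p[5]@R.T,R
best=None
for sh in range(4):
  for st in range(4):
   for fl in(1,-1):
    A=np.roll(Q["scene"][::fl],sh,0);B=np.roll(Q["top"][::fl],st,0)
    f=lambda p:np.r_[(proj(C["scene"],model(p)[0])-A).ravel(),(proj(C["top"],model(p)[0])-B).ravel()]
    r=least_squares(f,[.5,-.25,.1,3.4,-.3,1.])
    if abs(r.x[5]-1)<.1 and (best is None or r.cost<best[0].cost):best=(r,f)
r,f=best;print("glass",r.x.round(4),"tilt deg",np.degrees(r.x[4]),"res",r.fun.round(2))
r2=least_squares(lambda p:f(np.r_[p,1]),r.x[:5]);print("fixed scale",r2.x.round(4),np.degrees(r2.x[3:]),r2.cost)
print(model(np.r_[r2.x,1])[1].round(3))
# head
for n,(u,v),z in(("top",(274,188),.128),("scene",(243,177),.128)):
    k=60;g=cv2.cvtColor(C[n]["image"][v-30:v+30,u-30:u+30],cv2.COLOR_RGB2GRAY);m=(cv2.resize(g,None,fx=8,fy=8,interpolation=cv2.INTER_CUBIC)<120).astype(np.uint8)
    _,lab=cv2.connectedComponents(m);K=max(cv2.findContours((lab==lab[240,240]).astype(np.uint8),0,1)[0],key=cv2.contourArea)
    e=cv2.fitEllipse(K);uv=(np.array(e[0])+.5)/8-.5+[u-30,v-30];print("head",n,uv,np.array(e[1])/8,ray(C[n],uv,z))
E
```

```text
red top [151.18593015 215.90385092] world@19 [0.5438 0.3335 0.019 ] [25.7 56. ] 85.7
red scene [361.82693528 227.25368812] world@19 [0.544  0.3379 0.019 ] [26.2 57.8] 85.6
tri (array([0.54316567, 0.33614187, 0.01580768]), array([-0.7461226 , -0.00542903, -0.70198533,  0.25190777]))
blue top [180.74394648 213.07484216] world@19 [0.5516 0.254  0.019 ] [56.8 26. ] 5.5
blue scene [333.39033513 217.52200989] world@19 [0.5531 0.2587 0.019 ] [54.2 23.9] 5.3
tri (array([0.55110092, 0.25661428, 0.01384094]), array([-0.71125153, -0.02121515, -0.657408  ,  0.25078751]))
top 232 4 2401.2578125
[[358.7, 174.8], [421.2, 191.8], [418.9, 228.4], [353.4, 210.6]]
scene 240 5 2126.9609375
[[141.2, 90.6], [198.8, 136.6], [193.3, 144.4], [190.4, 146.5]]
glass [ 0.565  -0.2533  0.1207  2.8347 -0.7691  0.959 ] tilt deg -44.06671573366748 res [-17.26  -9.67  -5.27  24.3  -33.75 -18.1    8.26  -5.25  -0.11   8.23
  -2.3    7.43 -22.13   0.21 -14.1    3.72]
fixed scale [ 0.5581 -0.2732  0.0754  2.3603 -1.887 ] [ 135.23261979 -108.11568577] 6483.136185243024
[[ 0.221  0.219 -0.95 ]
 [ 0.704 -0.71   0.   ]
 [-0.675 -0.669 -0.311]]
head top [274.32454491 187.92337418] [29.50795746 30.10950279] [0.61076067 0.00701378 0.128     ]
head scene [236.97548294 167.3052597 ] [47.78485107 66.60508728] [ 0.59729695 -0.01384493  0.128     ]
```

Run:
```python
from geo import *
H0={"top":[[358.7,174.8],[421.2,191.8],[418.9,228.4],[353.4,210.6]],"scene":[[168.2,165],[130,133.7],[153.2,103],[192.5,134.2]]}
Q={}
for n in H0:
    I=cv2.cvtColor(C[n]["image"],cv2.COLOR_RGB2GRAY);H=np.array(H0[n]);ctr=H.mean(0);L=[]
    for i in range(4):
        a,c=H[i],H[(i+1)%4];d=(c-a)/np.linalg.norm(c-a);nn=np.array([-d[1],d[0]]);nn*=np.sign((a-ctr)@nn)
        P=[]
        for t in np.linspace(.12,.88,40):
            s=np.arange(-4,3,.1);pt=a+(c-a)*t+s[:,None]*nn
            v=cv2.remap(I.astype(np.float32),pt[:,0].astype(np.float32),pt[:,1].astype(np.float32),cv2.INTER_LINEAR).ravel()
            lo=v[:].argmin() if 0 else None
            j=np.where((v[1:-1]<v[0]-25)&(v[1:-1]<=v[:-2])&(v[1:-1]<=v[2:]))[0]
            if len(j): P.append(pt[j[0]+1])   # darkest point of the grey line
        L.append(cv2.fitLine(np.array(P,np.float32),cv2.DIST_HUBER,0,.01,.01).ravel())
    q=[]
    for i in range(4):
        a,c=L[i-1],L[i];t=np.linalg.solve(np.c_[a[:2],-c[:2]],c[2:]-a[2:]);q.append(a[2:]+t[0]*a[:2])
    Q[n]=np.array(q);print(n,Q[n].round(1).tolist())
c0=np.array([[-1,-1],[-1,1],[1,1],[1,-1]])*[.055,.086]
def model(p): return p[:3]+np.c_[c0,np.zeros(4)]*p[5]@Ro.from_euler("ZY",p[3:5]).as_matrix().T
f=lambda p:np.r_[(proj(C["scene"],model(p))-Q["scene"]).ravel(),(proj(C["top"],model(p))-Q["top"]).ravel()]
r=least_squares(f,[.58,-.25,.1,2.9,-.3,1.]);print(r.x.round(4),np.degrees(r.x[3:5]),r.fun.round(2))
for s in(1,1.03):
    r=least_squares(lambda p:f(np.r_[p,s]),r.x[:5]);print(s,r.x.round(4),np.degrees(r.x[3:5]),r.cost)
# with per-camera shift
g=lambda p:f(p[:6])+np.r_[np.tile(p[6:8],4),np.tile(p[8:10],4)]
r=least_squares(lambda p:np.r_[g(p),p[6:]*.3],np.r_[r.x[:5],1.02,0,0,0,0]);print(r.x.round(4),np.degrees(r.x[3:5]),g(r.x).round(2))
```

```text
top [[357.8999938964844, 173.6999969482422], [422.5, 191.39999389648438], [419.8999938964844, 229.8000030517578], [352.20001220703125, 211.5]]
scene [[166.39999389648438, 165.89999389648438], [127.5999984741211, 132.0], [151.6999969482422, 102.19999694824219], [192.10000610351562, 134.39999389648438]]
[ 0.5804 -0.2857  0.0919  2.8791 -0.4017  1.0241] [164.95976963 -23.01485297] [-0.76 -0.3  -0.87 -0.26 -0.52  0.02 -0.8   0.02 -0.86  0.48 -0.58  0.34
 -0.32  0.3  -0.62  0.15]
1 [ 0.5806 -0.285   0.0935  2.8828 -0.384 ] [165.17292834 -22.0022296 ] 4.757783435684269
1.03 [ 0.5803 -0.2859  0.0915  2.8782 -0.4061] [164.90724885 -23.26534199] 2.359851679404366
[ 0.5804 -0.2855  0.0915  2.8792 -0.4008  1.0242  0.6395  0.0094  0.7036
 -0.3242] [164.9688572  -22.96450844] [-0.04 -0.18 -0.15 -0.13  0.2   0.16 -0.07  0.15 -0.27  0.18 -0.01  0.02
  0.24 -0.02 -0.03 -0.15]
```

```bash
cat > to.py <<'E'
# python3 to.py x y z yaw [tilt]: tool-axis move from measured pose to target (tool z down, tilted about own y by tilt)
import sys,numpy as np
from cell import robot
from scipy.spatial.transform import Rotation as Ro
a=[float(v) for v in sys.argv[1:]];o=robot.observe()
R=Ro.from_euler("xyz",o["tool_rot"]);T=Ro.from_euler("Z",a[3])*Ro.from_euler("X",np.pi)*Ro.from_euler("Y",a[4] if len(a)>4 else 0)
print("t",o["time"],"pos",o["tool_pos"].round(4),"F",o["contact_force"].round(2),"T",o["torque"].round(3))
print("move now-axes",R.inv().apply(np.array(a[:3])-o["tool_pos"]).round(4),"after turn",T.inv().apply(np.array(a[:3])-o["tool_pos"]).round(4),"rotvec",(R.inv()*T).as_rotvec().round(4))
E
echo '{"motion": [[0,0,0,0,0,0.1095],[0,0,0,0,0,0.1095],[0,0,0,0,0,0.1095],[0,0,0,0,0,0.1095],[0.04,0,0,0,0,0],[0.04,0,0,0,0,0],[0.04,0,0,0,0,0],[0.04,0,0,0,0,0]]}' > mv.in && python3 -m pendant mv.in 0.05 30
python3 to.py .5435 .336 .300 -.075
```

```text
time: 0.77
tool_pos: [0.3474, -0.5027, 0.4044]
tool_rot: [-3.141, 0.0, -0.076]
contact_force: [-0.9, -0.6, 0.2]
opening: 0.05
grip_force: 0.0
t 0.7667 pos [ 0.3474 -0.5027  0.4044] F [-0.86 -0.63  0.15] T [-0.01   0.031  0.038]
move now-axes [ 0.1318 -0.8512  0.1048] after turn [ 0.1327 -0.8511  0.1044] rotvec [-0.0004  0.0003 -0.001 ]
```

```bash
echo '{"motion": [[0.0055,-0.0355,0,0,0,0],[0.0055,-0.0355,0,0,0,0],[0.0055,-0.0355,0,0,0,0],[0.0055,-0.0355,0,0,0,0],[0.0055,-0.0355,0,0,0,0],[0.0055,-0.0355,0,0,0,0],[0.0055,-0.0355,0,0,0,0],[0.0055,-0.0355,0,0,0,0]]}' > mv.in && python3 -m pendant mv.in
echo '{"motion": [[0.0055,-0.0355,0,0,0,0],[0.0055,-0.0355,0,0,0,0],[0.0055,-0.0355,0,0,0,0],[0.0055,-0.0355,0,0,0,0],[0.0055,-0.0355,0,0,0,0],[0.0055,-0.0355,0,0,0,0],[0.0055,-0.0355,0,0,0,0],[0.0055,-0.0355,0,0,0,0]]}' > mv.in && python3 -m pendant mv.in
echo '{"motion": [[0.0055,-0.0355,0,0,0,0],[0.0055,-0.0355,0,0,0,0],[0.0055,-0.0355,0.01,0,0,0],[0.0055,-0.0355,0.02,0,0,0],[0.0055,-0.0355,0.02,0,0,0],[0.0055,-0.0355,0.02,0,0,0],[0.0055,-0.0355,0.02,0,0,0],[0.0055,-0.0355,0.01,0,0,0]]}' > mv.in && python3 -m pendant mv.in
echo '{"motion": [[0,0,0,0,0,0],[0,0,0,0,0,0]]}' > mv.in && python3 -m pendant mv.in
python3 to.py .5435 .336 .186 -.075
```

```text
time: 1.43
tool_pos: [0.411, -0.2212, 0.4044]
tool_rot: [-3.141, 0.0, -0.075]
contact_force: [0.4, 0.0, -0.3]
opening: 0.0502
grip_force: 0.0
time: 2.1
tool_pos: [0.4762, 0.0588, 0.4045]
tool_rot: [3.141, 0.0, -0.075]
contact_force: [0.8, -0.2, -1.0]
opening: 0.05
grip_force: 0.0
time: 2.77
tool_pos: [0.541, 0.3384, 0.3013]
tool_rot: [3.139, 0.004, -0.075]
contact_force: [0.2, -0.5, -0.0]
opening: 0.05
grip_force: 0.0
time: 2.93
tool_pos: [0.541, 0.3384, 0.3024]
tool_rot: [3.14, 0.003, -0.072]
contact_force: [0.5, -0.9, -0.5]
opening: 0.0501
grip_force: 0.0
t 2.9333 pos [0.541  0.3384 0.3024] F [ 0.48 -0.9  -0.46] T [-0.022  0.037 -0.005]
move now-axes [0.003  0.002  0.1164] after turn [0.0026 0.0023 0.1164] rotvec [0.0018 0.0029 0.0027]
```

```bash
echo '{"motion": [[0.003,0.002,0.02,0.002,0.003,0.003],[0,0,0.02,0,0,0],[0,0,0.02,0,0,0],[0,0,0.02,0,0,0],[0,0,0.01,0,0,0],[0,0,0,0,0,0],[0,0,0,0,0,0]]}' > mv.in && python3 -m pendant mv.in
python3 to.py .5435 .336 .186 -.075
python3 - <<'E'
from cell import robot
import cv2,numpy as np
a=[]
for n,(u,v) in(("top",(100,170)),("scene",(320,180))):
    c=robot.read_camera(n);a.append(cv2.resize(c["image"][v:v+90,u:u+100,::-1] if n=="top" else c["image"][v-40:v+50,u-20:u+80,::-1],(400,360),interpolation=cv2.INTER_CUBIC))
cv2.imwrite("pics/pre.png",np.hstack(a))
E
```

```text
time: 3.52
tool_pos: [0.5449, 0.3341, 0.2152]
tool_rot: [-3.14, -0.003, -0.079]
contact_force: [-0.3, 0.3, -0.4]
opening: 0.05
grip_force: 0.0
t 3.5167 pos [0.5449 0.3341 0.2152] F [-0.32  0.33 -0.39] T [ 0.061 -0.018  0.024]
move now-axes [-0.0016 -0.0017  0.0292] after turn [-0.0015 -0.0018  0.0292] rotvec [-0.0018 -0.0031 -0.004 ]
```

View pics/pre.png

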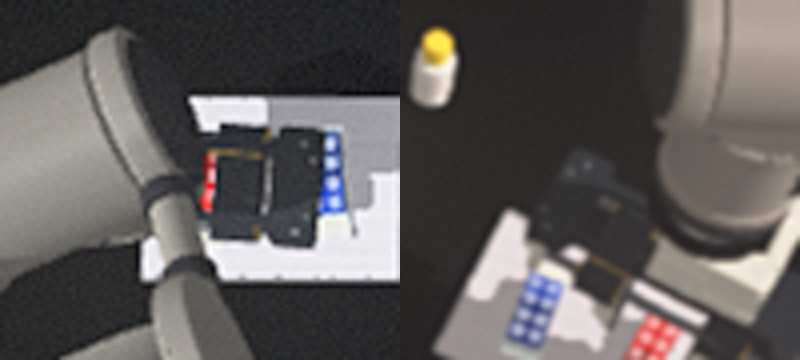

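The crop shows the open jaws over the tray: the right finger is at about (240,195) in the left half, the red lid strip shows in the gap at (210,180), and the blue slide at (333,185) is clear. I'll descend and grip.

```bash
echo '{"motion": [[-0.001,-0.001,0.008,0,0,0],[0,0,0.008,0,0,0],[0,0,0.006,0,0,0],[0,0,0.005,0,0,0],[0,0,0.002,0,0,0],[0,0,0,0,0,0],[0,0,0,0,0,0]]}' > mv.in && python3 -m pendant mv.in
python3 to.py .5435 .336 .186 -.075
```

```text
time: 4.2
tool_pos: [0.5438, 0.3359, 0.1855]
tool_rot: [-3.14, -0.003, -0.078]
contact_force: [-0.0, 0.3, 0.2]
opening: 0.0497
grip_force: 0.0
t 4.2 pos [0.5438 0.3359 0.1855] F [-0.04  0.33  0.17] T [-0.003  0.002  0.035]
move now-axes [-0.0003 -0.0001 -0.0005] after turn [-0.0003 -0.0001 -0.0005] rotvec [-0.0018 -0.0028 -0.0032]
```

```bash
echo '{"motion": [[0,0,0,0,0,0],[0,0,0,0,0,0],[0,0,0,0,0,0],[0,0,0,0,0,0],[0,0,0,0,0,0],[0,0,0,0,0,0],[0,0,0,0,0,0],[0,0,0,0,0,0]]}' > mv.in && python3 -m pendant mv.in 0.015 30
echo '{"motion": [[0,0,0,0,0,0],[0,0,0,0,0,0],[0,0,0,0,0,0],[0,0,0,0,0,0]]}' > mv.in && python3 -m pendant mv.in
```

```text
time: 4.87
tool_pos: [0.5438, 0.3359, 0.1859]
tool_rot: [-3.139, -0.003, -0.078]
contact_force: [-0.3, 0.1, 2.5]
opening: 0.0243
grip_force: 30.0
time: 5.2
tool_pos: [0.5438, 0.3359, 0.1859]
tool_rot: [-3.139, -0.003, -0.078]
contact_force: [-0.6, -0.8, 2.7]
opening: 0.0248
grip_force: 30.0
```

```bash
echo '{"motion": [[0,0,-0.01,0,0,0],[0,0,-0.02,0,0,0],[0,0,-0.025,0,0,0],[0,0,-0.025,0,0,0],[0,0,-0.025,0,0,0],[0,0,-0.025,0,0,0],[0,0,-0.02,0,0,0],[0,0,-0.01,0,0,0]]}' > mv.in && python3 -m pendant mv.in
python3 to.py .617 .008 .340 -.075
```

```text
time: 5.87
tool_pos: [0.5434, 0.3357, 0.3493]
tool_rot: [-3.137, -0.007, -0.078]
contact_force: [-0.3, 0.1, 0.1]
opening: 0.0243
grip_force: 30.0
t 5.8667 pos [0.5434 0.3357 0.3493] F [-0.31  0.07  0.14] T [ 0.065 -0.044  0.043]
move now-axes [0.0989 0.321  0.0086] after turn [0.0979 0.3213 0.0093] rotvec [-0.0042 -0.0071 -0.0031]
```

```bash
echo '{"motion": [[0.005,0.015,0,0,0,0],[0.01,0.031,0,0,0,0],[0.01,0.033,0,0,0,0],[0.01,0.033,0,0,0,0],[0.01,0.033,0,0,0,0],[0.01,0.033,0,0,0,0],[0.01,0.033,0,0,0,0],[0.01,0.033,0,0,0,0]]}' > mv.in && python3 -m pendant mv.in
echo '{"motion": [[0.01,0.033,0,0,0,0],[0.008,0.025,0,0,0,0],[0.005,0.014,0,0,0,0],[0.001,0.005,0,0,0,0],[0,0,0,0,0,0],[0,0,0,0,0,0],[0,0,0,0,0,0]]}' > mv.in && python3 -m pendant mv.in
python3 to.py .617 .008 .315 -.075
python3 - <<'E'
from cell import robot
import cv2,numpy as np
a=[]
for n,(u,v) in(("top",(225,135)),("scene",(195,110))):
    c=robot.read_camera(n);a.append(cv2.resize(c["image"][v:v+100,u:u+100,::-1],(400,400),interpolation=cv2.INTER_CUBIC))
cv2.imwrite("pics/mix.png",np.hstack(a))
E
```

```text
time: 6.53
tool_pos: [0.5986, 0.0838, 0.3437]
tool_rot: [-3.14, 0.0, -0.079]
contact_force: [0.9, 0.5, 0.0]
opening: 0.0248
grip_force: 30.0
time: 7.12
tool_pos: [0.6166, 0.0093, 0.3451]
tool_rot: [-3.139, -0.002, -0.077]
contact_force: [-0.2, -0.2, -0.8]
opening: 0.0245
grip_force: 30.0
t 7.1167 pos [0.6166 0.0093 0.3451] F [-0.18 -0.2  -0.78] T [ 0.01   0.007 -0.029]
move now-axes [0.0005 0.0014 0.0301] after turn [0.0005 0.0013 0.0301] rotvec [-0.0024 -0.0023 -0.0015]
```

View pics/mix.png

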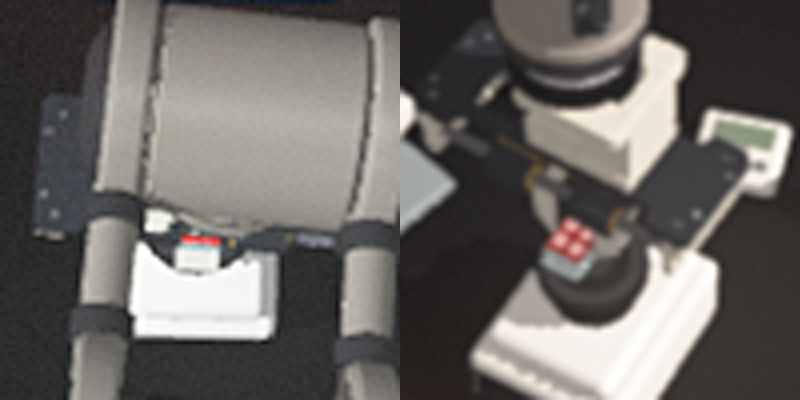

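The slide is gripped level over the rubber head: red lid at (200,240) in the left half and (570,240) in the right. Now I'll press.

```bash
echo '{"motion": [[0,0.001,0.008,0,0,0],[0,0,0.01,0,0,0],[0,0,0.008,0,0,0],[0,0,0.004,0,0,0],[0,0,0.002,0,0,0],[0,0,0,0,0,0]]}' > mv.in && python3 -m pendant mv.in
echo '{"motion": [[0,0,0.002,0,0,0],[0,0,0.002,0,0,0],[0,0,0.001,0,0,0],[0,0,0,0,0,0],[0,0,0,0,0,0]]}' > mv.in && python3 -m pendant mv.in
python3 to.py .617 .008 .306 -.075
```

```text
time: 7.72
tool_pos: [0.6168, 0.0069, 0.3124]
tool_rot: [-3.14, -0.002, -0.078]
contact_force: [0.2, 0.1, -0.5]
opening: 0.0244
grip_force: 30.0
time: 8.13
tool_pos: [0.6171, 0.0068, 0.3091]
tool_rot: [-3.14, -0.004, -0.078]
contact_force: [-0.6, -0.9, 4.6]
opening: 0.0245
grip_force: 30.0
t 8.1333 pos [0.6171 0.0068 0.3091] F [-0.57 -0.9   4.62] T [ 0.034  0.119 -0.035]
move now-axes [-0.0002 -0.0012  0.0031] after turn [-0.0002 -0.0012  0.0031] rotvec [-0.0018 -0.0045 -0.0033]
```

```bash
echo '{"motion": [[0,0,0.002,0,0,0],[0,0,0.002,0,0,0],[0,0,0.001,0,0,0],[0,0,0,0,0,0]]}' > mv.in && python3 -m pendant mv.in
echo '{"motion": [[0,0,0.001,0,0,0],[0,0,0.001,0,0,0],[0,0,0,0,0,0]]}' > mv.in && python3 -m pendant mv.in
python3 to.py .617 .008 .306 -.075
```

```text
time: 8.47
tool_pos: [0.617, 0.0069, 0.3058]
tool_rot: [-3.14, -0.006, -0.078]
contact_force: [-4.0, -0.6, 13.9]
opening: 0.0247
grip_force: 30.0
time: 8.72
tool_pos: [0.6168, 0.0069, 0.3056]
tool_rot: [-3.14, -0.007, -0.078]
contact_force: [-7.7, -0.2, 25.4]
opening: 0.0247
grip_force: 30.0
t 8.7167 pos [0.6168 0.0069 0.3056] F [-7.7  -0.23 25.45] T [ 0.137  1.544 -0.005]
move now-axes [ 0.0001 -0.0011 -0.0004] after turn [ 0.0001 -0.0011 -0.0004] rotvec [-0.0015 -0.007  -0.003 ]
```

```bash
echo '{"motion": [[0,0,-0.001,0,0,0],[0,0,0,0,0,0],[0,0,0,0,0,0],[0,0,0,0,0,0],[0,0,0,0,0,0],[0,0,0,0,0,0],[0,0,0,0,0,0],[0,0,0,0,0,0]]}' > mv.in && python3 -m pendant mv.in
echo '{"motion": [[0,0,0,0,0,0],[0,0,0,0,0,0],[0,0,0,0,0,0],[0,0,0,0,0,0],[0,0,0,0,0,0],[0,0,0,0,0,0],[0,0,0,0,0,0],[0,0,0,0,0,0]]}' > mv.in && python3 -m pendant mv.in
echo '{"motion": [[0,0,0,0,0,0],[0,0,0,0,0,0],[0,0,0,0,0,0],[0,0,0,0,0,0],[0,0,0,0,0,0],[0,0,0,0,0,0],[0,0,0,0,0,0],[0,0,0,0,0,0]]}' > mv.in && python3 -m pendant mv.in
echo '{"motion": [[0,0,0,0,0,0],[0,0,0,0,0,0],[0,0,0,0,0,0],[0,0,0,0,0,0],[0,0,0,0,0,0],[0,0,0,0,0,0],[0,0,0,0,0,0],[0,0,0,0,0,0]]}' > mv.in && python3 -m pendant mv.in
```

```text
time: 9.38
tool_pos: [0.6169, 0.0069, 0.3057]
tool_rot: [-3.14, -0.006, -0.078]
contact_force: [-6.6, 1.1, 20.9]
opening: 0.0245
grip_force: 30.0
time: 10.05
tool_pos: [0.6169, 0.0069, 0.3057]
tool_rot: [-3.14, -0.006, -0.078]
contact_force: [-6.2, -0.1, 20.3]
opening: 0.0245
grip_force: 30.0
time: 10.72
tool_pos: [0.6169, 0.0069, 0.3057]
tool_rot: [-3.14, -0.006, -0.078]
contact_force: [-6.1, 0.4, 20.3]
opening: 0.0243
grip_force: 30.0
time: 11.38
tool_pos: [0.6169, 0.0069, 0.3057]
tool_rot: [-3.14, -0.006, -0.078]
contact_force: [-6.9, 0.0, 19.8]
opening: 0.0245
grip_force: 30.0
```

```bash
echo '{"motion": [[0,0,-0.004,0,0,0],[0,0,-0.01,0,0,0],[0,0,-0.02,0,0,0],[0,0,-0.025,0,0,0],[0,0,-0.025,0,0,0],[0,0,-0.015,0,0,0],[0,0,0,0,0,0],[0,0,0,0,0,0]]}' > mv.in && python3 -m pendant mv.in
cat > view.py <<'E'
import sys,numpy as np,subprocess
from scipy.spatial.transform import Rotation as Ro
h=float(sys.argv[1]);tilt=float(sys.argv[2]) if len(sys.argv)>2 else -.401
T=Ro.from_euler("Z",-.2623)*Ro.from_euler("X",np.pi)*Ro.from_euler("Y",tilt);M=T.as_matrix()
p=np.array([.5804,-.2857,.0925])-M[:,2]*(.1828+h)+.006*M[:,0]
subprocess.run(["python3","to.py",*map(str,p),"-.2623",str(tilt)])
E
python3 view.py .08
```

```text
time: 12.05
tool_pos: [0.6165, 0.0067, 0.4014]
tool_rot: [-3.14, -0.004, -0.078]
contact_force: [-0.1, -0.7, -1.6]
opening: 0.0245
grip_force: 30.0
t 12.05 pos [0.6165 0.0067 0.4014] F [-0.06 -0.71 -1.57] T [ 0.01   0.011 -0.02 ]
move now-axes [0.0929 0.3143 0.069 ] after turn [0.1643 0.2918 0.0056] rotvec [ 0.0347 -0.4033  0.1821]
```

```bash
echo '{"motion": [[0.005,0.015,0,0,0,0],[0.009,0.03,0,0,0,0],[0.009,0.03,0,0,0,0],[0.009,0.03,0,0,0,0],[0.009,0.03,0,0,0,0],[0.009,0.03,0,0,0,0],[0.009,0.03,0,0,0,0],[0.009,0.03,0,0,0,0]]}' > mv.in && python3 -m pendant mv.in
echo '{"motion": [[0.009,0.03,0,0,0,0],[0.009,0.03,0,0,0,0],[0.005,0.02,0,0,0,0],[0.002,0.009,0,0,0,0],[0,0,0,0.0035,-0.0403,0.0182],[0,0,0,0.0035,-0.0403,0.0182],[0,0,0,0.007,-0.0807,0.0364],[0,0,0,0.007,-0.0807,0.0364]]}' > mv.in && python3 -m pendant mv.in
echo '{"motion": [[0,0,0,0.007,-0.0807,0.0364],[0,0,0,0.0035,-0.0403,0.0182],[0,0,0,0.0035,-0.0403,0.0182],[0,0,0,0,0,0],[0,0,0,0,0,0],[0,0,0,0,0,0]]}' > mv.in && python3 -m pendant mv.in
python3 view.py .03
```

```text
time: 12.72
tool_pos: [0.6667, -0.2256, 0.3986]
tool_rot: [-3.139, 0.001, -0.079]
contact_force: [1.5, -0.1, -0.4]
opening: 0.0249
grip_force: 30.0
time: 13.38
tool_pos: [0.6843, -0.315, 0.3988]
tool_rot: [-3.131, 0.247, -0.189]
contact_force: [0.3, -0.5, -0.1]
opening: 0.025
grip_force: 30.0
time: 13.88
tool_pos: [0.6847, -0.3143, 0.3997]
tool_rot: [-3.141, 0.402, -0.262]
contact_force: [0.3, 0.7, -0.5]
opening: 0.0246
grip_force: 30.0
t 13.8833 pos [ 0.6847 -0.3143  0.3997] F [ 0.32  0.75 -0.48] T [-0.062 -0.255  0.09 ]
move now-axes [ 0.0264 -0.0005  0.1122] after turn [ 0.0263 -0.0005  0.1122] rotvec [-0.0007  0.0012  0.0004]
```

```bash
echo '{"motion": [[0.004,0,0.015,0,0,0],[0.006,0,0.025,0,0,0],[0.006,0,0.025,0,0,0],[0.005,0,0.025,0,0,0],[0.004,0,0.015,0,0,0],[0.001,0,0.007,0,0,0],[0,0,0,0,0,0],[0,0,0,0,0,0]]}' > mv.in && python3 -m pendant mv.in
python3 view.py .01
python3 - <<'E'
from cell import robot
import cv2,numpy as np
a=[]
for n,(u,v) in(("top",(335,155)),("scene",(105,80))):
    c=robot.read_camera(n);a.append(cv2.resize(c["image"][v:v+100,u:u+100,::-1],(400,400),interpolation=cv2.INTER_CUBIC))
cv2.imwrite("pics/hov.png",np.hstack(a))
E
```

```text
time: 14.55
tool_pos: [0.6657, -0.3086, 0.2888]
tool_rot: [3.142, 0.4, -0.262]
contact_force: [-0.0, -0.6, 0.6]
opening: 0.0244
grip_force: 30.0
t 14.55 pos [ 0.6657 -0.3086  0.2888] F [-0.05 -0.58  0.6 ] T [-0.002 -0.258  0.017]
move now-axes [0.0013 0.     0.0224] after turn [0.0013 0.     0.0224] rotvec [ 0.0001 -0.0008  0.0001]
```

View pics/hov.png

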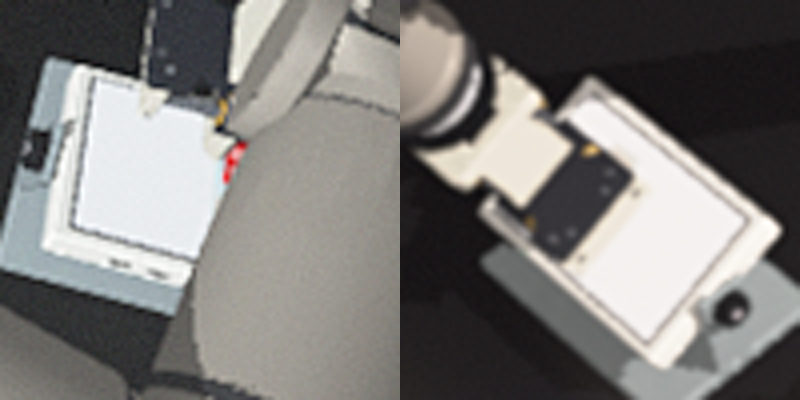

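The arm hides most of the slide, but the red lid shows at (235,160) in the left half, above the middle of the glass, and the panel is untouched. I'll go down to contact slowly.

```bash
echo '{"motion": [[0.001,0,0.008,0,0,0],[0,0,0.01,0,0,0],[0,0,0.006,0,0,0],[0,0,0.002,0,0,0],[0,0,0,0,0,0],[0,0,0,0,0,0]]}' > mv.in && python3 -m pendant mv.in
echo '{"motion": [[0,0,0.001,0,0,0],[0,0,0.001,0,0,0],[0,0,0.001,0,0,0],[0,0,0,0,0,0],[0,0,0,0,0,0]]}' > mv.in && python3 -m pendant mv.in
python3 view.py 0
```

```text
time: 15.15
tool_pos: [0.6568, -0.3061, 0.2639]
tool_rot: [-3.142, 0.401, -0.262]
contact_force: [0.0, -0.8, -0.5]
opening: 0.0244
grip_force: 30.0
time: 15.57
tool_pos: [0.6556, -0.3057, 0.2607]
tool_rot: [-3.141, 0.402, -0.262]
contact_force: [-0.9, 0.2, -0.8]
opening: 0.0242
grip_force: 30.0
t 15.5667 pos [ 0.6556 -0.3057  0.2607] F [-0.95  0.16 -0.83] T [-0.041 -0.239 -0.039]
move now-axes [0.     0.0002 0.0024] after turn [0.     0.0002 0.0024] rotvec [-0.0002  0.0007  0.0001]
```

```bash
for i in 1; do
echo '{"motion": [[0,0,0.0005,0,0,0],[0,0,0.0005,0,0,0],[0,0,0,0,0,0],[0,0,0,0,0,0]]}' > mv.in && python3 -m pendant mv.in
python3 view.py 0 | head -1
echo '{"motion": [[0,0,0.0005,0,0,0],[0,0,0.0005,0,0,0],[0,0,0,0,0,0],[0,0,0,0,0,0]]}' > mv.in && python3 -m pendant mv.in
python3 view.py 0
done
```

```text
time: 15.9
tool_pos: [0.6554, -0.3056, 0.2605]
tool_rot: [3.142, 0.4, -0.262]
contact_force: [1.5, -1.3, 3.8]
opening: 0.0246
grip_force: 30.0
t 15.9 pos [ 0.6554 -0.3056  0.2605] F [ 1.48 -1.33  3.85] T [ 0.127 -0.131 -0.08 ]
time: 16.23
tool_pos: [0.6551, -0.3055, 0.2606]
tool_rot: [3.141, 0.399, -0.262]
contact_force: [1.3, -0.4, 8.1]
opening: 0.0249
grip_force: 30.0
t 16.2333 pos [ 0.6551 -0.3055  0.2606] F [ 1.32 -0.39  8.14] T [ 0.223 -0.037 -0.048]
move now-axes [0.0004 0.0002 0.0021] after turn [0.0004 0.0002 0.0021] rotvec [ 0.0004 -0.002  -0.0001]
```

```bash
cat > cop.py <<'E'
# centre of pressure in tool axes relative to slide centre (mm), averaged over fresh readings (camera calls pass 0.05 s each)
import numpy as np
from cell import robot
from scipy.spatial.transform import Rotation as Ro
F=[];T=[]
for _ in range(10):
    robot.read_camera("top");o=robot.observe();F.append(o["contact_force"]);T.append(o["torque"])
R=Ro.from_euler("xyz",o["tool_rot"]).inv();f=R.apply(np.mean(F,0));m=R.apply(np.mean(T,0))
print("t",o["time"].__round__(2),"f tool",f.round(2),"m tool",m.round(3),"std",np.std(F,0).round(2),"rot",o["tool_rot"].round(4))
np.save("last.npy",np.r_[f,m])
try:
    b=np.load("bias.npy");f=f-b[:3];m=m-b[3:]
    rx=(.1828*f[0]-m[1])/f[2];ry=(m[0]+.1828*f[1])/f[2];print("net f",f.round(2),"CoP x",round(1e3*rx+6,1),"y",round(1e3*ry,1))
except OSError: pass
E
echo '{"motion": [[0,0,-0.002,0,0,0],[0,0,-0.002,0,0,0],[0,0,0,0,0,0],[0,0,0,0,0,0]]}' > mv.in && python3 -m pendant mv.in | tail -4|head -2
python3 cop.py; cp last.npy bias.npy
echo '{"motion": [[0,0,0.001,0,0,0],[0,0,0.001,0,0,0],[0,0,0.001,0,0,0],[0,0,0.001,0,0,0],[0,0,0,0,0,0],[0,0,0,0,0,0]]}' > mv.in && python3 -m pendant mv.in
python3 cop.py
```

```text
tool_rot: [-3.141, 0.402, -0.262]
contact_force: [-0.1, 1.2, -0.3]
t 17.07 f tool [ 0.03 -0.26  0.2 ] m tool [ 0.046  0.227 -0.023] std [0.42 0.45 0.47] rot [-3.1414  0.4017 -0.2622]
time: 17.57
tool_pos: [0.6551, -0.3055, 0.2606]
tool_rot: [3.141, 0.399, -0.262]
contact_force: [1.9, -0.5, 5.9]
opening: 0.0245
grip_force: 30.0
t 18.07 f tool [-0.63 -0.51 -6.68] m tool [ 0.184  0.013 -0.008] std [0.47 0.45 0.41] rot [ 3.1412  0.3989 -0.2623]
net f [-0.66 -0.25 -6.88] CoP x -7.6 y -13.5
```

```bash
echo '{"motion": [[0,0,-0.002,0,0,0],[0,0,-0.002,0,0,0],[0,0.0027,0,0.015,0,0],[0,0,0.001,0,0,0],[0,0,0.001,0,0,0],[0,0,0.001,0,0,0],[0,0,0.001,0,0,0],[0,0,0,0,0,0]]}' > mv.in && python3 -m pendant mv.in
python3 cop.py
python3 view.py 0 | tail -1
```

```text
time: 18.73
tool_pos: [0.6544, -0.3083, 0.2606]
tool_rot: [-3.128, 0.399, -0.263]
contact_force: [1.9, -0.5, 7.6]
opening: 0.0244
grip_force: 30.0
t 19.23 f tool [-0.84  0.6  -7.68] m tool [-0.13  -0.002 -0.01 ] std [0.44 0.49 0.62] rot [-3.1278  0.3988 -0.2628]
net f [-0.87  0.86 -7.88] CoP x -3.1 y 2.4
move now-axes [ 0.0005 -0.0026  0.0022] after turn [ 0.0005 -0.0027  0.0022] rotvec [-0.014  -0.0022 -0.0004]
```

Run:
```python
from cell import robot
import cv2,numpy as np
a=[]
for n,(u,v) in(("top",(335,155)),("scene",(105,80))):
    c=robot.read_camera(n);a.append(cv2.resize(c["image"][v:v+100,u:u+100,::-1],(400,400),interpolation=cv2.INTER_CUBIC))
cv2.imwrite("pics/fin.png",np.hstack(a))
```

```text
(no output)
```

View pics/fin.png

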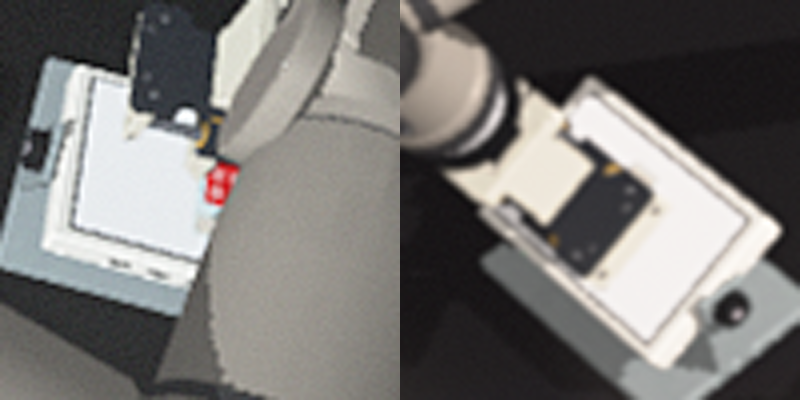

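The slide sits on the glass with its lid at (220,185) and its frosted end at (207,220). That is inside the lit border, whose lower edge is near row 255, and the panel has not moved. The centre of pressure is inside the footprint at about 8 N, so it is flush.

```bash
python3 -c "
from cell import robot
print(robot.hand_in())"
```

```text
the job is handed in; nothing more can be done
None
```

The job is handed in, with no verdict shown: the red slide held the mixer head fully down for over 2.5 s, and it is now gripped on the lit glass, reading flush at about 8 N.

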